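Clamp a sample vial with the coaxial coarse and fine drive

ROBOT

A 6-joint arm with a two-finger parallel gripper is mounted at the origin on the work surface. World frame = base frame: x ahead of the robot, y to its left, z up, the work surface at z = 0. Lengths are in m, angles in degrees, forces in N, time in s.
With the tool pointing down it reaches from about 0.25 to 0.775 m from the base axis. Payload 4 kg.
Tool frame: the origin (TCP) lies on the front face of the gripper's body, between the roots of the fingers; the fingertips stand 97 mm ahead of it and the grasp point (between the pads) lies 78 mm ahead of it; y points along the fingers, z is the direction in which the jaws open and shut, and the axes are right-handed (so a half turn about y gives the same grasp; the last joint's range is limited). The gripper opens to 94 mm and grips with 3 to 60 N. Pads are 16 mm wide; open, the fingers measure 119 mm over their backs; the gripper's body (75 mm by 177 mm) begins 78 mm behind the grasp point.
Start: joints at [-75.636, 4.996, 78.535, -0, 96.463, -5.907], TCP at [0.191, -0.516, 0.303] pointing down, gripper open.
Joint ranges: [-177.83, 177.83], [-43.37, 116.18], [15.69, 146.23], [-61.86, 241.86], [9.47, 152.12], [-147.06, 147.06]. Speed limits (degrees/s): [159.86, 159.86, 180, 180, 180, 180].

INTERFACE

Orientations are given as a 3x3 rotation matrix whose columns are the frame's x, y, z axes.
In Python, from plant import readout, grab_frame, camera_info, manip gives the robot as it stands. The module is installed in compiled form; this text tells all that it offers.
- The arm moves only by the tool servo_tool, never from a script. Its argument "moves" is a list of rows, each a list of 2 entries, a list of its own where there are three numbers: the shift along the tool's x, y, z in m, then the turn, a rotation vector about the tool's x, y, z in rad. In form: [[[dx, dy, dz], [wx, wy, wz]], ...]. A call has 1 to 10 rows; each row is the pose to reach, as a shift and turn from the pose commanded when the call began, along the tool's axes at that moment; what a row does not reach only later rows make up. A row lasts 1/10 s, in which the tool goes at most 50 mm and 8.59 degrees, less where a joint would pass 70% of its speed; a pose out of reach is approached as far as the arm can. A call with a gripper value outside its range is refused whole. "jaw" is the finger opening in m, from 0 to 0.094, set as the call begins (left out, the last holds). The fingers move at their own pace and stop on an object; "squeeze" is the grip in N (left out, the last holds). Time passes only in rows, so rows that repeat a pose let the fingers close. It gives the time, the measured TCP pose, the force and the opening at its end, in the units of the state.
- readout.observe(): the state, without advancing time (a new reading comes with each control period).
- grab_frame(name): name is "scene" or "top"; returns (picture, depth): 420x560x3 uint8, red, green, blue; 420x560 float32, m along the optical axis (not along the pixel's ray), 0 where there is no reading.
- camera_info(name): a dict with "camera_matrix" (3x3 intrinsics, pixels), "extrinsics" (4x4, takes a point from camera to world coordinates). Camera axes: x right, y up, looking along -z (the intrinsics and any distortion apply to the point x, -y, -z); pixel columns grow to the right and rows downward; lengths in m; the calibration is good to about 2 mm. A picture is of the moment at which its call begins. camera_info takes no time and is no camera call.
- manip.job_done(): hands the job in, once; it reports no verdict.
The state is a dict: "time_s": time; "joints": joint angles; "joint_velocities": joint speeds; "tau": joint torques, N m; "ee_pos": TCP position; "ee_rot": TCP orientation; "ft_force": force on the tool from outside, world axes, zero at the start; "torque": the same for the moment, N m; "grip_width": finger opening in m.
Only numpy, scipy, OpenCV 4.12 (cv2) and the standard library are available. Lean on these libraries where they do the work, as an engineer would, in place of code of your own. Each camera call takes 0.05 s, during which the arm holds its last target. There are 200 camera calls.

TASK

A sample vial stands in the nest of the bench clamp. With the black outer coarse knob lower the clamp's red foot until it is a few millimetres (at most 10) above the vial's cap without touching it; then, with the silver inner fine knob only, raise the nest by feel until the vial is held under the foot with a light press of about 10 N, never over 20 N, and let go. Do not touch the foot or its carriage, and leave the other vials and everything else on the bench where they are.

Things in the scene. Friction and masses are not known exactly. Their poses are not given: they have to be found in the camera images.
- clamp: White bench clamp, fixed to the table, base plate 170 x 330 x 20 mm. Origin: on the table, under the axis of the knobs; z up; y runs from the knobs towards the nest and the column. The knobs stand on a gearbox 120 x 120 mm whose top is at z = 100 mm. The column (50 x 22 mm, 242 mm tall) stands at y = 222 mm, the carriage with the foot reaches from it over the nest, between 50 and 200 mm above the table.
- nest_seat (a point): Floor of the nest, a black 56 x 56 mm block with a round pocket 33 mm across and 12 mm deep, in which one vial stands. The nest rises and sinks with the fine knob; with fine at 0 this point is 28 mm above the table. It is 155 mm from the knobs' axis along the clamp's y. Directly under the foot.
- coarse_grip (a point): Point on the knobs' axis (vertical) at which to grip the outer coarse knob: black ribbed disc, 56 mm diameter, 24 mm high, underside 112 mm and top 136 mm above the table; this point is 126 mm above the table. A 12 mm gap below the disc (neck 34 mm across) leaves room for fingertips above the gearbox. The fine knob stands on top of it, between the fingers.
- fine_grip (a point): Point on the same axis at which to grip the inner fine knob: silver ribbed cylinder, 28 mm diameter, from 136 to 164 mm above the table; this point is 159 mm above the table. Fingertips must stay above 137 mm, clear of the coarse knob.
- coarse (a joint): Angle of the coarse knob, rad, growing clockwise seen from above; range -0.3 to 2.5, starts between 0 and 0.8. Each rad clockwise lowers the foot by 30 mm. It stays where it is left (friction about 0.9 N m). The knobs themselves do not move up or down.
- fine (a joint): Angle of the fine knob, rad, growing clockwise seen from above; range -0.3 to 3.0, starts at 0. Each rad clockwise raises nest and vial by 8 mm. Friction 0.14 N m holds it where left; turning it freely takes about 0.15 N m, each newton of press adds 0.008 N m (10 N: 0.08 N m). At a standstill the friction may have either sign: judge the rise over readings taken alike before touching.
- foot: Red round pressing foot, 32 mm diameter, 9 mm thick. Origin: centre of its flat underside, which comes down on the vial's cap. With both knobs at 0 it is 100 mm above the nest's floor; height above the nest's floor = 100 mm - 30 mm x coarse - 8 mm x fine. The foot is sprung: it yields about 1 mm for 8 N of press, up to 3.5 mm.
- carriage: Blue carriage that carries the foot and slides on the column, moved by the coarse knob; not to be touched. Origin: on the knobs' axis, 45 mm above the foot's underside while the foot is not pressed.
- vial_a: Sample vial, standing upright. Round capped sample vial, 30 mm diameter, clear body, white cap. The three vials are alike but 40 to 46 mm tall in all (which is how tall is not told). Origin: centre of its underside. Any one of the three may stand in the nest, the other two in the blue tray.
- vial_b: Sample vial, standing upright. Round capped sample vial, 30 mm diameter, clear body, white cap. The three vials are alike but 40 to 46 mm tall in all (which is how tall is not told). Origin: centre of its underside. Any one of the three may stand in the nest, the other two in the blue tray.
- vial_c: Sample vial, standing upright. Round capped sample vial, 30 mm diameter, clear body, white cap. The three vials are alike but 40 to 46 mm tall in all (which is how tall is not told). Origin: centre of its underside. Any one of the three may stand in the nest, the other two in the blue tray.
- tray: Bystander: blue tray for two vials, 60 x 120 x 40 mm, loose; origin: centre of its underside.
- tube_rack: Bystander: blue rack of small tubes, 100 x 240 x 68 mm, loose; origin: centre of its underside.
- tip_box: Bystander: black box with a clear lid, 118 x 158 x 76 mm, loose; origin: centre of its underside.
- reagent: Bystander: amber bottle with blue cap, 64 mm diameter, 130 mm tall, loose; origin: centre of its underside.
- beaker: Bystander: white cup, 68 mm diameter, 80 mm tall, loose; origin: centre of its underside.
- marker: Bystander: green marker pen lying, 130 x 14 x 12 mm, loose; origin: centre of its underside.

How it is judged (in metres and radians):
On the way, in this order (a step that is already met when the one before it is completed fails the run):
1. The foot is lowered with the coarse knob alone to 10 mm (11 at most) or less above the cap of the vial in the nest, not touching it, the fine knob still at its start (within 0.1 rad) (((horizontal distance between vial_a and nest_seat below 0.01 m and z of foot in the frame of nest_seat below 0.051 m) or (horizontal distance between vial_b and nest_seat below 0.01 m and z of foot in the frame of nest_seat below 0.054 m) or (horizontal distance between vial_c and nest_seat below 0.01 m and z of foot in the frame of nest_seat below 0.057 m)) and value of joint fine between -0.1 and 0.1 rad and contact force between foot and anything else below 0.5 N), for 0.2 s.
2. The foot presses on the vial with 4 to 18 N after the fine knob was turned by more than 0.12 rad (contact force between foot and anything else between 4 and 18 N and value of joint fine above 0.12 rad), for 0.2 s.
At the end, for the whole second after the job is handed in: The vial stands upright (within 0.08 rad) in the nest (within 4 mm of its centre), pressed by the foot with 4 to 18 N, the foot at rest, the fine knob turned clockwise by more than 0.12 rad from its start (all of step 2 and linear speed of foot below 0.005 m/s and ((horizontal distance between vial_a and nest_seat below 0.004 m and angle between vial_a's own z axis and vertical below 0.08 rad and contact force between foot and vial_a above 4 N) or (horizontal distance between vial_b and nest_seat below 0.004 m and angle between vial_b's own z axis and vertical below 0.08 rad and contact force between foot and vial_b above 4 N) or (horizontal distance between vial_c and nest_seat below 0.004 m and angle between vial_c's own z axis and vertical below 0.08 rad and contact force between foot and vial_c above 4 N))); the robot touches nothing.
It fails at once if The coarse knob is turned (over 0.3 rad/s) once the fine knob is in use (beyond 0.1 rad) (value of joint fine above 0.1 rad and (velocity of joint coarse above 0.3 rad/s or velocity of joint coarse below -0.3 rad/s)).
It fails at once if The foot presses with more than 20 N (contact force between foot and anything else above 20 N).
It fails at once if The foot touches anything (over 1 N) while the fine knob is still unturned (below 0.03 rad) (contact force between foot and anything else above 1 N and value of joint fine below 0.03 rad).
It fails at once if The robot touches the carriage or the foot (over 1 N) (contact force between any of the fingers, the arm and carriage above 1 N).
It fails at once if A vial is moved by more than 20 mm (the nest lifts its vial by less) or another loose thing by more than 10 mm (distance of any of vial_a, vial_b, vial_c from where it was at the start of the episode above 0.02 m or distance of any of tray, tube_rack, tip_box, reagent, beaker, marker from where it was at the start of the episode above 0.01 m).
It also fails if it takes over 54 s, if anything falls off the work surface, if the arm or the gripper's body presses on something with over 40 N, if the wrist force passes 120 N, or if a joint passes its speed limit or range.

## Working session

There is one attempt and no reset: what is moved stays moved. The work goes in short steps, Python scripts to look and compute and a tool call to move; the robot and the scene stay as the last step left them, time stands still between calls to the robot, and variables do not carry over. Pictures are saved under pics/ and viewed, about 8 in all and at most 12, crops included, and the job is handed in when it is done.

Besides the shell and the picture viewer there is one more tool, called as name(argument=value, ...) on one line, values as JSON. servo_tool: Moves the arm, as the interface text tells. Its arguments: {"type":"object","properties":{"moves":{"type":"array","items":{"type":"array"}},"jaw":{"type":"number"},"squeeze":{"type":"number"}},"required":["moves"]}

```bash
mkdir -p pics
python3 - <<'E'
from plant import readout, grab_frame, camera_info
import cv2, numpy as np
for n in ("scene","top"):
    p,d=grab_frame(n); cv2.imwrite(f"pics/{n}0.png",p[:,:,::-1]); np.savez(f"{n}0.npz",p=p,d=d)
    c=camera_info(n); print(n,np.round(c["camera_matrix"],1).tolist(),np.round(c["extrinsics"],4).tolist(),[k for k in c])
s=readout.observe(); print({k:np.round(v,3).tolist() for k,v in s.items()})
E
```

```text
scene [[500.2, 0.0, 284.8], [0.0, 500.2, 209.5], [0.0, 0.0, 1.0]] [[-0.767, -0.3705, 0.5238, 1.3326], [0.6416, -0.4517, 0.62, 0.8321], [0.0069, 0.8116, 0.5842, 0.9354], [0.0, 0.0, 0.0, 1.0]] ['camera_matrix', 'extrinsics']
top [[490.9, 0.0, 289.3], [0.0, 490.9, 212.3], [0.0, 0.0, 1.0]] [[0.0246, 0.9848, -0.1719, 0.4066], [-0.9997, 0.0242, -0.004, -0.0275], [0.0002, 0.172, 0.9851, 1.3715], [0.0, 0.0, 0.0, 1.0]] ['camera_matrix', 'extrinsics']
{'time_s': 0.1, 'joints': [-75.636, 5.034, 78.615, -0.0, 96.462, -5.908], 'joint_velocities': [0.122, -0.053, -0.069, 0.087, -0.003, 0.03], 'tau': [0.002, -34.125, -30.33, 0.072, 0.03, -0.0], 'ee_pos': [0.19, -0.516, 0.302], 'ee_rot': [[-0.938, -0.0, 0.346], [-0.346, 0.002, -0.938], [-0.0, -1.0, -0.002]], 'ft_force': [0.612, 0.336, 0.672], 'torque': [0.01, 0.012, -0.031], 'grip_width': 0.094}
```

View pics/scene0.png

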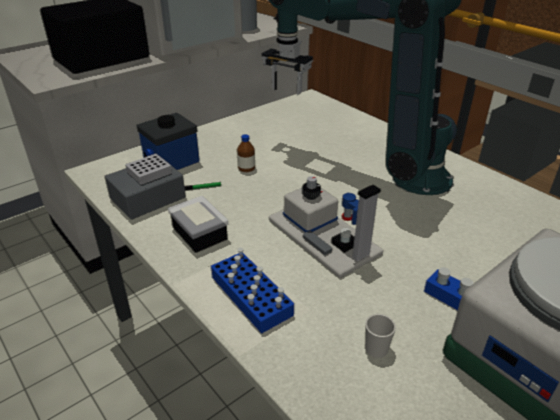

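View pics/top0.png

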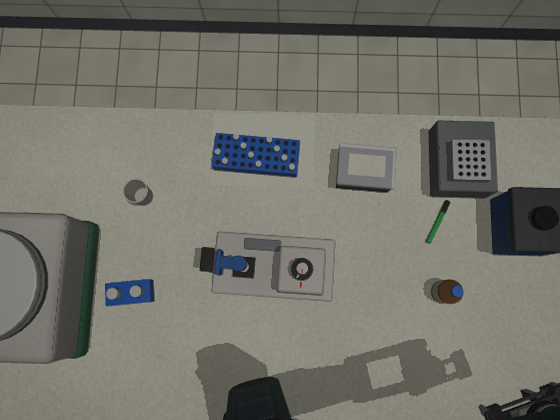

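The scene view shows the clamp with its knobs at (312,187), foot and carriage at (350,210), and the vial cap at (346,236). In the top view the knobs are at (302,269) and the column is on the left at (208,260). Next I'll measure both.

```bash
cat > h.py <<'E'
import numpy as np, cv2
from plant import camera_info
def cloud(n,d):
    c=camera_info(n);K=c["camera_matrix"];E=np.array(c["extrinsics"])
    v,u=np.mgrid[0:d.shape[0],0:d.shape[1]]
    P=np.stack([(u-K[0][2])/K[0][0]*d,-(v-K[1][2])/K[1][1]*d,-d],-1)
    return P@E[:3,:3].T+E[:3,3]
def ray(n,u,v,z):
    c=camera_info(n);K=c["camera_matrix"];E=np.array(c["extrinsics"])
    r=E[:3,:3]@np.array([(u-K[0][2])/K[0][0],-(v-K[1][2])/K[1][1],-1]);o=E[:3,3]
    return o+r*(z-o[2])/r[2]
E
python3 - <<'E'
from h import *
a=np.load("top0.npz");p,d=a["p"],a["d"];W=cloud("top",d)
hs=cv2.cvtColor(p,cv2.COLOR_RGB2HSV)
box=np.zeros(d.shape,bool);box[225:305,190:345]=1
print("table z",np.median(W[310:330,300:340,2]))
def rect(m,z,name):
    m=m.astype(np.uint8)
    cs,_=cv2.findContours(m,cv2.RETR_EXTERNAL,cv2.CHAIN_APPROX_NONE);c=max(cs,key=cv2.contourArea)
    q=np.array([ray("top",*x,z)[:2] for x in c[:,0].astype(float)],np.float32)
    print(name,[np.round(x,4) for x in cv2.minAreaRect(q)],len(c))
rect(box&(W[...,2]>.09)&(W[...,2]<.106)|box&(W[...,2]>.106)&(np.indices(d.shape)[1]>270),.1,"gearbox")
rect(box&(W[...,2]>.013)&(W[...,2]<.3),.02,"base")
rect(box&(W[...,2]>.125)&(np.indices(d.shape)[1]>275),.136,"coarse disc")
rect(box&(W[...,2]>.153)&(np.indices(d.shape)[1]>275),.164,"fine")
rect(box&(W[...,2]>.225)&(np.indices(d.shape)[1]<230),.242,"column top")
a=np.load("scene0.npz");p2,d2=a["p"],a["d"];W2=cloud("scene",d2)
np.set_printoptions(linewidth=250)
for u in (342,344,346,348,350,352):
  print(u,[(v,p2[v,u].tolist(),np.round(W2[v,u],3).tolist()) for v in range(192,252,4)])
c1=cv2.resize(p[225:305,190:345],None,fx=5,fy=5,interpolation=cv2.INTER_CUBIC)
c2=cv2.resize(p2[165:275,265:390],None,fx=5,fy=5,interpolation=cv2.INTER_CUBIC)
cv2.imwrite("pics/c1.png",c1[:,:,::-1]);cv2.imwrite("pics/c2.png",c2[:,:,::-1])
E
```

```text
table z 0.0009173819976286968
gearbox [array([ 0.4789, -0.0567]), array([0.1193, 0.1191]), np.float64(87.31)] 175
base [array([0.4934, 0.0367]), array([0.3672, 0.1693]), np.float64(87.2963)] 384
coarse disc [array([ 0.4789, -0.0564]), array([0.0547, 0.0549]), np.float64(46.2725)] 66
fine [array([ 0.4784, -0.0557]), array([0.0268, 0.0269]), np.float64(1.0527)] 32
column top [array([0.4898, 0.1639]), array([0.0306, 0.0557]), np.float64(87.7175)] 70
342 [(192, [178, 177, 159], [0.279, -0.116, -0.0]), (196, [109, 115, 119], [0.503, 0.087, 0.186]), (200, [78, 82, 84], [0.51, 0.094, 0.18]), (204, [54, 61, 69], [0.503, 0.089, 0.161]), (208, [179, 177, 159], [0.345, -0.051, -0.001]), (212, [176, 168, 151], [0.364, -0.033, 0.002]), (216, [92, 42, 36], [0.502, 0.092, 0.122]), (220, [152, 146, 133], [0.392, -0.004, 0.0]), (224, [147, 144, 136], [0.425, 0.026, 0.018]), (228, [153, 152, 143], [0.488, 0.083, 0.069]), (232, [115, 117, 110], [0.499, 0.094, 0.067]), (236, [86, 88, 84], [0.502, 0.099, 0.057]), (240, [88, 93, 91], [0.5, 0.098, 0.041]), (244, [8, 5, 8], [0.513, 0.111, 0.041]), (248, [0,
[... 2674 characters left out ...]
11, 12], [0.49, 0.122, 0.021])]
352 [(192, [172, 172, 156], [0.251, -0.097, -0.002]), (196, [25, 52, 99], [0.483, 0.104, 0.187]), (200, [16, 34, 66], [0.493, 0.114, 0.183]), (204, [24, 51, 94], [0.502, 0.123, 0.18]), (208, [14, 29, 54], [0.507, 0.129, 0.172]), (212, [62, 69, 77], [0.52, 0.141, 0.172]), (216, [37, 23, 42], [0.521, 0.143, 0.161]), (220, [37, 43, 61], [0.522, 0.146, 0.149]), (224, [104, 107, 106], [0.522, 0.147, 0.137]), (228, [148, 144, 136], [0.418, 0.061, 0.02]), (232, [152, 148, 140], [0.433, 0.075, 0.022]), (236, [27, 26, 24], [0.465, 0.104, 0.041]), (240, [5, 5, 8], [0.48, 0.118, 0.043]), (244, [8, 7, 9], [0.487, 0.125, 0.036]), (248, [44, 43, 42], [0.483, 0.124, 0.019])]
```

View pics/c2.png

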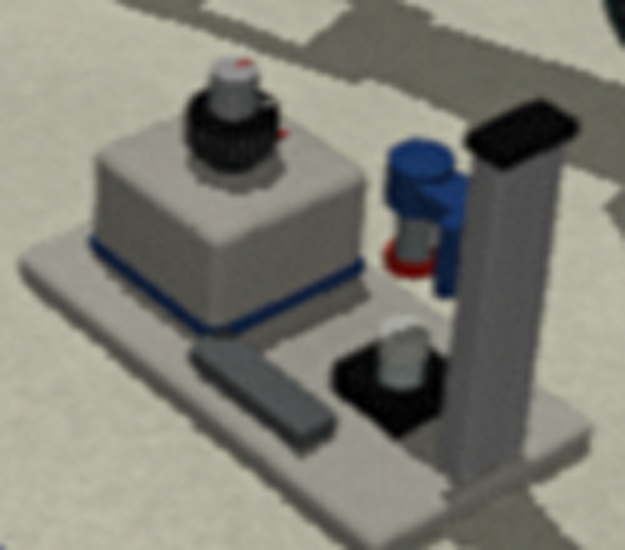

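The crop shows the coarse disc and the silver fine knob, the red foot about 40 mm above the white cap, and the column behind. The knob axis is at about (0.479, -0.056), and the clamp's y axis points at 87.2°. I'll move above the knobs.

servo_tool(moves=[[[-0.036, 0, -0.028], [0, -0.1, 0]], [[-0.079, 0, -0.061], [0, -0.2, 0]], [[-0.118, 0, -0.091], [0, -0.3, 0]], [[-0.157, 0, -0.121], [0, -0.4, 0]], [[-0.196, 0, -0.151], [0, -0.5, 0]], [[-0.235, 0, -0.181], [0, -0.6, 0]], [[-0.274, 0, -0.211], [0, -0.7, 0]], [[-0.313, 0, -0.241], [0, -0.8, 0]], [[-0.352, 0, -0.271], [0, -0.9, 0]], [[-0.391, 0, -0.301], [0, -1.0, 0]]], jaw=0.094, squeeze=50)

```text
time_s: 1.1
ee_pos: [0.4535, -0.0961, 0.3024]
ee_rot: [[-0.211, -0.0, 0.977], [-0.977, -0.0, -0.211], [0.0, -1.0, -0.0]]
ft_force: [1.2, -0.6, -0.7]
grip_width: 0.0942
```

```bash
cat >> h.py <<'E'
def st():
    from plant import readout
    s=readout.observe()
    for k in ("time_s","ee_pos","ee_rot","ft_force","torque","grip_width","joints"): print(k,np.round(s[k],4).tolist())
    return s
def togo(x,y,z):
    s=st();R=np.array(s["ee_rot"]);print("tool shift",np.round(R.T@(np.array([x,y,z])-s["ee_pos"]),4))
E
python3 -c "
from h import *
togo(.479,-.0562,.204)"
```

```text
time_s 1.1
ee_pos [0.4535, -0.0961, 0.3024]
ee_rot [[-0.2112, -0.0002, 0.9775], [-0.9775, -0.0002, -0.2112], [0.0003, -1.0, -0.0002]]
ft_force [1.153, -0.5764, -0.6551]
torque [-0.0957, -0.0909, -0.0198]
grip_width 0.0942
joints [-18.967, -6.1192, 89.5926, -0.0169, 96.5339, -6.7789]
tool shift [-0.0444  0.0984  0.0165]
```

View pics/c1.png

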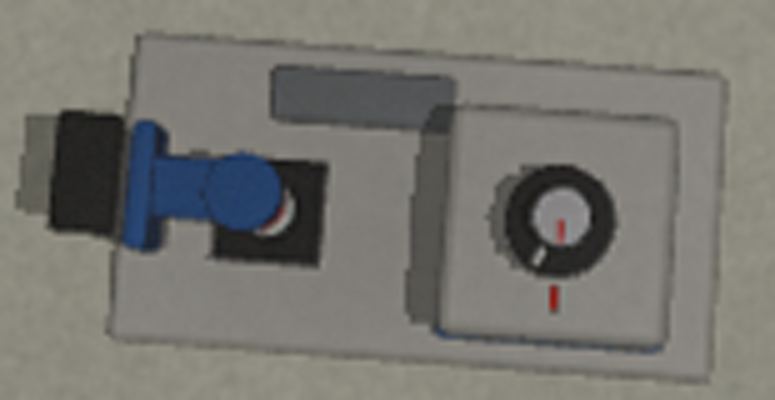

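The top crop shows the coarse knob's white mark at (538,257), about 27° clockwise of the red zero mark at (553,298), so coarse is about 0.47. I'll descend and grip the coarse knob.

servo_tool(moves=[[[-0.0384, 0.0, 0.0145], [0, 0, 0]], [[-0.044, 0.02, 0.0165], [0, 0, 0]], [[-0.044, 0.05, 0.0165], [0, 0, 0]], [[-0.044, 0.075, 0.0165], [0, 0, 0]], [[-0.044, 0.09, 0.0165], [0, 0, 0]], [[-0.044, 0.098, 0.0165], [0, 0, 0]], [[-0.044, 0.098, 0.0165], [0, 0, 0]], [[-0.044, 0.098, 0.0165], [0, 0, 0]]])

```text
time_s: 1.9
ee_pos: [0.4789, -0.0589, 0.2053]
ee_rot: [[-0.215, 0.001, 0.977], [-0.977, -0.0, -0.215], [0.0, -1.0, 0.001]]
ft_force: [0.1, -0.0, 0.7]
grip_width: 0.0941
```

```bash
python3 -c "
from h import *
togo(.479,-.0562,.204)"
```

```text
time_s 1.9
ee_pos [0.4789, -0.0589, 0.2053]
ee_rot [[-0.2154, 0.0009, 0.9765], [-0.9765, -0.0003, -0.2154], [0.0001, -1.0, 0.001]]
ft_force [0.0976, -0.01, 0.68]
torque [-0.0154, -0.0824, 0.0126]
grip_width 0.0941
joints [-13.7399, -1.3398, 96.206, -0.004, 85.0786, -1.2982]
tool shift [-0.0026  0.0013 -0.0005]
```

servo_tool(moves=[[[-0.0026, 0.001, -0.0005], [0, 0, 0]], [[-0.0026, 0.001, -0.0005], [0, 0, 0]], [[-0.0026, 0.001, -0.0005], [0, 0, 0]], [[-0.0026, 0.001, -0.0005], [0, 0, 0]], [[-0.0026, 0.001, -0.0005], [0, 0, 0]], [[-0.0026, 0.001, -0.0005], [0, 0, 0]], [[-0.0026, 0.001, -0.0005], [0, 0, 0]]], jaw=0.04, squeeze=55)

```text
time_s: 2.6
ee_pos: [0.4801, -0.0564, 0.2039]
ee_rot: [[-0.215, 0.004, 0.977], [-0.977, -0.001, -0.215], [-0.0, -1.0, 0.004]]
ft_force: [4.1, -0.9, -1.7]
grip_width: 0.0548
```

```bash
python3 -c "
from h import *
st()"
```

```text
time_s 2.6
ee_pos [0.4801, -0.0564, 0.2039]
ee_rot [[-0.2154, 0.0041, 0.9765], [-0.9765, -0.0009, -0.2154], [-0.0, -1.0, 0.0042]]
ft_force [4.0579, -0.8807, -1.6808]
torque [-0.1589, -0.7403, 0.0434]
grip_width 0.0548
joints [-13.428, -1.286, 96.3176, 0.0063, 84.7278, -0.9899]
```

servo_tool(moves=[[[0, 0, 0.0015], [0, 0.06, 0]], [[0, 0, 0.0015], [0, 0.15, 0]], [[0, 0, 0.0015], [0, 0.25, 0]], [[0, 0, 0.0015], [0, 0.35, 0]], [[0, 0, 0.0015], [0, 0.45, 0]], [[0, 0, 0.0015], [0, 0.55, 0]], [[0, 0, 0.0015], [0, 0.65, 0]], [[0, 0, 0.0015], [0, 0.75, 0]], [[0, 0, 0.0015], [0, 0.8, 0]], [[0, 0, 0.0015], [0, 0.8, 0]]])

```text
time_s: 3.6
ee_pos: [0.4811, -0.057, 0.2039]
ee_rot: [[-0.85, 0.003, 0.527], [-0.527, -0.002, -0.85], [-0.001, -1.0, 0.003]]
ft_force: [5.2, -3.0, -1.6]
grip_width: 0.0555
```

```bash
cat >> h.py <<'E'
def look(i):
    from plant import grab_frame
    p,d=grab_frame("scene");np.savez(f"scene{i}.npz",p=p,d=d)
    c=cv2.resize(p[165:265,285:385],None,fx=6,fy=6,interpolation=cv2.INTER_CUBIC);cv2.imwrite(f"pics/s{i}.png",c[:,:,::-1])
    hs=cv2.cvtColor(p,cv2.COLOR_RGB2HSV);W=cloud("scene",d)
    m=((hs[...,0]<10)|(hs[...,0]>170))&(hs[...,1]>110)&(hs[...,2]>50)
    m[:195]=0;m[250:]=0;m[:,:330]=0;m[:,365:]=0
    v,u=np.nonzero(m)
    if len(v): print("red",u.min(),u.max(),v.min(),v.max(),"z",np.round(np.percentile(W[m][:,2],[0,5,25,50,75,95]),4),len(v))
E
python3 -c "
from h import *
a=st();look(1)"
```

```text
time_s 3.6
ee_pos [0.4811, -0.057, 0.2039]
ee_rot [[-0.8501, 0.0028, 0.5266], [-0.5266, -0.0018, -0.8501], [-0.0014, -1.0, 0.0029]]
ft_force [5.192, -2.9877, -1.6424]
torque [-0.3398, -0.6225, 0.2916]
grip_width 0.0555
joints [-13.4318, -1.1061, 96.1417, -0.0617, 84.7877, 44.7949]
red 341 350 221 227 z [0.0915 0.0924 0.0954 0.0982 0.0993 0.1006] 39
```

View pics/s1.png

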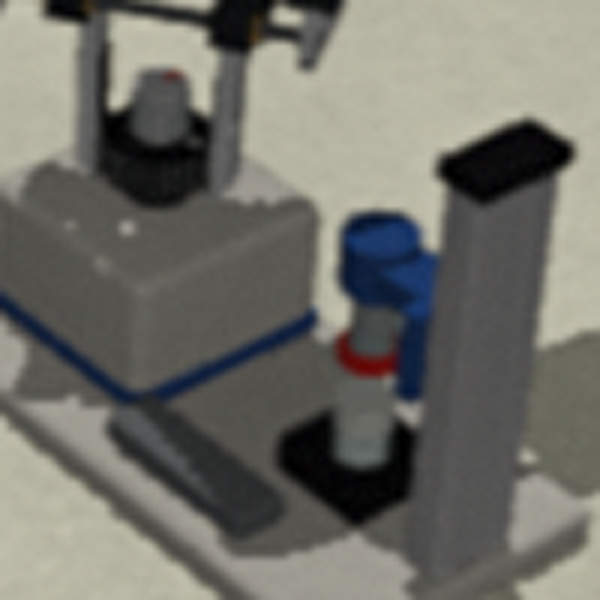

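The crop shows the red foot at about (370,355), now close above the vial. The turn measured 0.80 rad, so coarse should be about 1.27 and the underside at about 0.090 m, which agrees with the red depth. Next is the cap top height, from the first frame.

Run:
```python
from h import *
np.set_printoptions(linewidth=250,suppress=True)
for n,rows,cols in (("scene0",range(225,240),range(338,354)),("top0",range(260,275),range(236,252))):
    a=np.load(n+".npz");W=cloud(n[:-1],a["d"]);p=a["p"]
    print(n)
    for v in rows: print(v,(W[v,cols.start:cols.stop,2]*1000).round().astype(int),p[v,cols.start:cols.stop].mean(1).astype(int))
a=np.load("scene0.npz");W=cloud("scene",a["d"])
print("gearbox top z scene",np.median(W[193:198,296:303,2]),W[193:198,296:303,:].reshape(-1,3).std(0))
a=np.load("top0.npz");W=cloud("top",a["d"])
print("gearbox top z top",np.median(W[280:290,282:292,2]), "nest top",np.median(W[273:277,238:246,2]))
```

```text
scene0
225 [17 19 19 17 20 17 22 25 21 22 20 -2  1  2  0 -2] [120 138 142 140 143 142 144 143 145 145 150 156 165 169 162 151]
226 [18 20 23 19 22 20 21 21 19 16 20 18 16  0  1 -1] [139 142 143 140 140 139 142 143 142 143 144 144 149 166 173 175]
227 [21 19 19 19 20 21 17 21 17 19 19 18 19 20 -1 -2] [142 143 141 141 142 145 146 143 145 146 144 142 143 148 155 166]
228 [17 20 17 23 69 67 74 67 69 66 18 20 22 20 20 -3] [140 140 142 145 149 157 161 160 163 160 153 147 145 143 142 150]
229 [19 22 20 69 69 70 67 65 64 69 68 66 19 18 19 20] [138 142 143 153 161 164 163 166 158 155 151 148 146 143 144 144]
230 [21 22 67 66 68 66 67 66 63 67 64 67 70 20 21 20] [140 138 142 156 163 158 154 150 126 108 104 113 131 144 144 148]
231 [22 20 64 65 65 67 67 70 65 70 68 66 66 21 23 22] [143 141 140 151 151 128 110 103  92  86  83  87 105 132 144 147]
232 [23 17 65 68 67 66 67 70 69 64 69 67 68 20 22 22] [140 130 114 119 114  96  87  87  86  89  87  87  95 129 146 147]
233 [17 37 60 64 66 66 69 68 70 66 69 69 62 24 18 23] [106  84  72  82  93  95  88  90  91  91  91  89  97 123 143 148]
234 [40 38 60
[... 2000 characters left out ...]
 182 177 167 117  67  70  62  29  40  46  40] [ 62  64  63  63  57  66  59  82 116 144 123  46  29  33  36  36]
271 [ 41 168 171 174 174 157  67  69  66  62  41  27  38  42  37  44] [ 33  33  34  36  47  90  94 120 135  97  52  39  30  35  37  36]
272 [42 42 41 43 39 26 28 28 32 27 24 41 42 41 48 44] [36 36 35 34 32 37 50 42 37 31 28 32 38 35 35 38]
273 [35 40 38 39 38 39 38 38 41 40 42 44 43 39 39 44] [34 35 36 37 36 33 30 30 29 32 32 37 37 36 39 37]
274 [44 42 42 36 47 42 43 42 43 36 40 38 40 39 45 42] [34 38 35 36 38 36 34 35 36 37 35 36 35 35 38 35]
gearbox top z scene 0.0993616041902542 [0.00663155 0.00827241 0.0046948 ]
gearbox top z top 0.10057374721597911 nest top 0.04091765710300643
```

The cap top is at about 67 mm, so the vial in the nest is about 40 mm tall and the gap now is about 22 mm. I'll turn 0.5 rad more, to coarse of about 1.77 and a gap of about 6 mm.

servo_tool(moves=[[[0, 0, 0], [0, 0.06, 0]], [[0, 0, 0], [0, 0.15, 0]], [[0, 0, 0], [0, 0.25, 0]], [[0, 0, 0], [0, 0.35, 0]], [[0, 0, 0], [0, 0.43, 0]], [[0, 0, 0], [0, 0.48, 0]], [[0, 0, 0], [0, 0.5, 0]], [[0, 0, 0], [0, 0.5, 0]]])

```text
time_s: 4.45
ee_pos: [0.4812, -0.0576, 0.2039]
ee_rot: [[-0.998, 0.003, 0.055], [-0.055, -0.003, -0.998], [-0.003, -1.0, 0.003]]
ft_force: [5.4, -4.8, -2.5]
grip_width: 0.0552
```

Run:
```python
from h import *
st();look(2)
a=np.load("scene2.npz");W=cloud("scene",a["d"]);np.set_printoptions(linewidth=250,suppress=True)
for v in range(222,242): print(v,(W[v,338:354,2]*1000).round().astype(int),[tuple(x) for x in a["p"][v,344:348].tolist()])
```

```text
time_s 4.45
ee_pos [0.4812, -0.0576, 0.2039]
ee_rot [[-0.9985, 0.0033, 0.0552], [-0.0552, -0.0031, -0.9985], [-0.0031, -1.0, 0.0033]]
ft_force [5.4127, -4.8033, -2.4592]
torque [-0.7085, -0.7962, 0.6203]
grip_width 0.0552
joints [-13.4585, -1.0974, 96.1325, -0.1292, 84.7407, 73.3869]
red 341 350 225 231 z [0.0755 0.0768 0.0801 0.0826 0.0845 0.0918] 38
222 [ 19  22  19  21  23 100 103 104 105 105 103 103 101 141 145 144] [(60, 63, 62), (68, 70, 70), (69, 73, 72), (71, 74, 73)]
223 [ 16  17  16  20  95  98 100 100 103 104 103  99  -1 135 138 143] [(63, 65, 65), (65, 69, 68), (72, 76, 75), (71, 75, 74)]
224 [ 22  18  18  85  94  92  97  98  99  98  98  98   0 135 139 138] [(63, 67, 66), (66, 69, 69), (71, 74, 73), (71, 75, 75)]
225 [ 19  23  20  84  87  93  96  94  96  94  93  91  85 131 131 134] [(63, 68, 68), (67, 71, 71), (71, 77, 76), (71, 74, 74)]
226 [ 19  22  84  84  86  86  93  94  93  93  90  89  81 127 132 133] [(61, 67, 66), (67, 74, 73), (70, 75, 75), (73, 78, 76)]
227 [ 20  20  78  81  84  82  86  88  90  89  91  86  81 126 128 129] [(66, 64, 63), (69, 71, 71), (70, 73, 73)
[... 1057 characters left out ...]
 47 54 60 60 59 61 64 61 59 59 38 40 98 39] [(104, 105, 100), (105, 105, 100), (105, 106, 100), (105, 105, 101)]
237 [42 39 45 50 55 54 55 56 55 56 52 52 35 37 41 40] [(103, 104, 100), (104, 105, 101), (103, 104, 99), (103, 104, 100)]
238 [36 34 44 45 50 52 50 53 54 53 49 47 36 44 45 35] [(95, 101, 97), (95, 100, 95), (95, 99, 97), (97, 102, 98)]
239 [39 33 39 43 41 46 48 47 48 47 46 41 33 40 37 42] [(94, 101, 98), (93, 99, 97), (96, 102, 100), (95, 100, 96)]
240 [41 41 36 40 45 40 42 43 41 43 41 39 35 38 42 36] [(99, 105, 102), (100, 106, 104), (100, 106, 104), (97, 103, 100)]
241 [42 40 41 36 36 40 42 38 41 39 40 29 41 38 36 40] [(97, 104, 101), (97, 104, 102), (95, 102, 99), (93, 99, 96)]
```

View pics/s2.png

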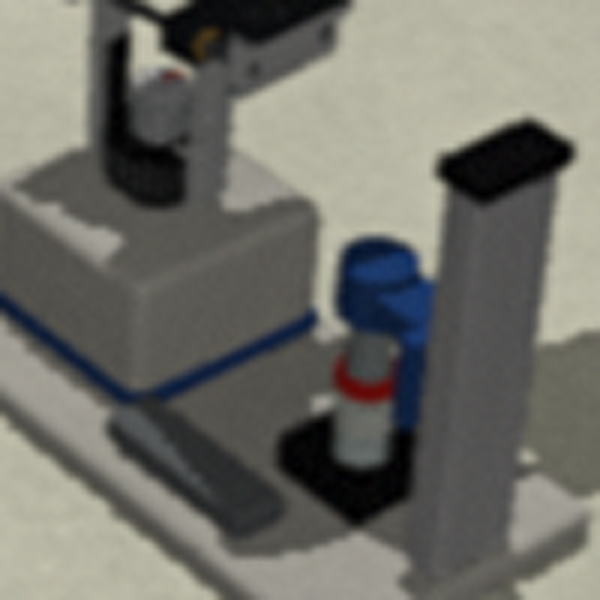

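The crop shows the red foot just above the cap, with the carriage well clear of the gripper. The underside is at about 75.5–76.5 mm and the cap at about 67.5 mm. I'll turn a bit more (0.05 rad) for margin, then let go.

servo_tool(moves=[[[0, 0, 0], [0, 0.03, 0]], [[0, 0, 0], [0, 0.05, 0]], [[0, 0, 0], [0, 0.05, 0]]])

```text
time_s: 4.8
ee_pos: [0.4812, -0.0576, 0.2039]
ee_rot: [[-1.0, 0.003, 0.005], [-0.005, -0.003, -1.0], [-0.003, -1.0, 0.003]]
ft_force: [4.6, -6.1, -3.7]
grip_width: 0.0553
```

servo_tool(moves=[[[0, 0, 0], [0, 0, 0]], [[0, 0, 0], [0, 0, 0]], [[0, 0, 0], [0, 0, 0]], [[0, 0, 0], [0, 0, 0]], [[0, 0, 0], [0, 0, 0]]], jaw=0.08)

```text
time_s: 5.3
ee_pos: [0.48, -0.0562, 0.2036]
ee_rot: [[-1.0, -0.0, 0.004], [-0.004, 0.0, -1.0], [0.0, -1.0, -0.0]]
ft_force: [-0.3, -0.2, -0.3]
grip_width: 0.0804
```

Run:
```python
from h import *
togo(.481,-.058,.2375);look(3)
```

```text
time_s 5.3
ee_pos [0.48, -0.0562, 0.2036]
ee_rot [[-1.0, -0.0004, 0.004], [-0.004, 0.0002, -1.0], [0.0004, -1.0, -0.0002]]
ft_force [-0.3488, -0.2068, -0.3182]
torque [0.0803, -0.0304, -0.0185]
grip_width 0.0804
joints [-13.4111, -1.1333, 96.2021, 0.0043, 84.9537, 76.3606]
tool shift [-0.001  -0.0339  0.0018]
red 341 350 225 232 z [0.0718 0.0734 0.0776 0.0811 0.0837 0.0923] 39
```

servo_tool(moves=[[[-0.001, -0.012, 0.0015], [0, 0, 0]], [[-0.001, -0.028, 0.0015], [0, -0.1, 0]], [[-0.001, -0.034, 0.0015], [0, -0.24, 0]], [[-0.001, -0.034, 0.0015], [0, -0.38, 0]], [[-0.001, -0.034, 0.0015], [0, -0.52, 0]], [[-0.001, -0.034, 0.0015], [0, -0.66, 0]], [[-0.001, -0.034, 0.0015], [0, -0.8, 0]], [[-0.001, -0.034, 0.0015], [0, -0.94, 0]], [[-0.001, -0.034, 0.0015], [0, -1.08, 0]], [[-0.001, -0.034, 0.0015], [0, -1.22, 0]]])

```text
time_s: 6.35
ee_pos: [0.4815, -0.058, 0.2388]
ee_rot: [[-0.335, 0.001, 0.942], [-0.942, -0.0, -0.335], [-0.0, -1.0, 0.001]]
ft_force: [0.2, -0.5, -0.1]
grip_width: 0.0801
```

servo_tool(moves=[[[0, 0, 0], [0, -0.14, 0]], [[0, 0, 0], [0, -0.2, 0]], [[0, 0, 0], [0, -0.2, 0]]])

```text
time_s: 6.65
ee_pos: [0.4814, -0.058, 0.2387]
ee_rot: [[-0.147, 0.001, 0.989], [-0.989, -0.0, -0.147], [0.0, -1.0, 0.001]]
ft_force: [0.3, -0.0, -0.7]
grip_width: 0.08
```

Run:
```python
from h import *
togo(.481,-.0577,.2375)
```

```text
time_s 6.65
ee_pos [0.4814, -0.058, 0.2387]
ee_rot [[-0.1467, 0.0012, 0.9892], [-0.9892, -0.0004, -0.1467], [0.0002, -1.0, 0.0013]]
ft_force [0.2505, -0.0406, -0.7394]
torque [-0.1103, -0.0367, -0.0144]
grip_width 0.08
joints [-13.5699, -2.1349, 93.1074, -0.0058, 88.9544, -5.1337]
tool shift [-0.0002  0.0012 -0.0005]
```

servo_tool(moves=[[[0, 0.001, 0], [0, 0, 0]], [[0, 0.001, 0], [0, 0, 0]], [[0, 0.001, 0], [0, 0, 0]], [[0, 0.001, 0], [0, 0, 0]], [[0, 0.001, 0], [0, 0, 0]], [[0, 0.001, 0], [0, 0, 0]], [[0, 0.001, 0], [0, 0, 0]], [[0, 0.001, 0], [0, 0, 0]], [[0, 0.001, 0], [0, 0, 0]]], jaw=0.01, squeeze=30)

```text
time_s: 7.55
ee_pos: [0.4804, -0.0577, 0.2366]
ee_rot: [[-0.146, -0.002, 0.989], [-0.989, 0.0, -0.146], [0.0, -1.0, -0.002]]
ft_force: [-4.4, -0.1, 3.1]
grip_width: 0.0273
```

```bash
cat >> h.py <<'E'
def ft(note=""):
    from plant import readout
    s=readout.observe();R=np.array(s["ee_rot"])
    print(note,"t",round(s["time_s"],2),"zang",round(float(np.arctan2(R[1,2],R[0,2])),4),"pos",np.round(s["ee_pos"],4),"F",np.round(s["ft_force"],2),"M",np.round(s["torque"],3),"tau6",np.round(s["tau"],3)[-1],"w",round(s["grip_width"],4))
E
python3 -c "
from h import *
ft()"
```

```text
t 7.55 zang -0.147 pos [ 0.4804 -0.0577  0.2366] F [-4.41 -0.13  3.14] M [ 0.085  0.825 -0.   ] tau6 -0.001 w 0.0273
```

servo_tool(moves=[[[0, 0, -0.001], [0, 0.03, 0]], [[0, 0, -0.001], [0, 0.08, 0]], [[0, 0, -0.001], [0, 0.13, 0]], [[0, 0, -0.001], [0, 0.18, 0]], [[0, 0, -0.001], [0, 0.21, 0]], [[0, 0, -0.001], [0, 0.23, 0]], [[0, 0, -0.001], [0, 0.25, 0]]])

```text
time_s: 8.25
ee_pos: [0.4802, -0.0577, 0.2366]
ee_rot: [[-0.388, -0.0, 0.922], [-0.922, -0.0, -0.388], [0.0, -1.0, 0.0]]
ft_force: [-2.4, 0.1, 0.4]
grip_width: 0.0275
```

```bash
python3 -c "
from h import *
ft()"
```

```text
t 8.25 zang -0.3982 pos [ 0.4802 -0.0577  0.2366] F [-2.43  0.06  0.39] M [0.046 0.501 0.134] tau6 -0.01 w 0.0275
```

servo_tool(moves=[[[0, 0, 0], [0, 0.02, 0]], [[0, 0, 0], [0, 0.04, 0]], [[0, 0, 0], [0, 0.06, 0]]])

```text
time_s: 8.55
ee_pos: [0.4802, -0.0577, 0.2366]
ee_rot: [[-0.443, -0.0, 0.897], [-0.897, -0.0, -0.443], [0.0, -1.0, -0.0]]
ft_force: [-2.5, 0.3, 0.5]
grip_width: 0.0273
```

```bash
python3 -c "
from h import *
ft()"
```

```text
t 8.55 zang -0.4586 pos [ 0.4802 -0.0577  0.2366] F [-2.49  0.28  0.52] M [0.036 0.494 0.137] tau6 -0.012 w 0.0273
```

servo_tool(moves=[[[0, 0, 0], [0, 0.02, 0]], [[0, 0, 0], [0, 0.04, 0]], [[0, 0, 0], [0, 0.06, 0]]])

```text
time_s: 8.85
ee_pos: [0.4802, -0.0577, 0.2366]
ee_rot: [[-0.496, 0.0, 0.868], [-0.868, -0.0, -0.496], [0.0, -1.0, 0.0]]
ft_force: [-1.0, 0.3, 0.4]
grip_width: 0.0274
```

```bash
python3 -c "
from h import *
ft();look(4)"
```

```text
t 8.85 zang -0.5186 pos [ 0.4802 -0.0577  0.2366] F [-1.    0.32  0.44] M [0.062 0.426 0.125] tau6 -0.012 w 0.0274
red 341 350 225 232 z [0.0708 0.0753 0.078  0.0814 0.0837 0.093 ] 39
```

View pics/s4.png

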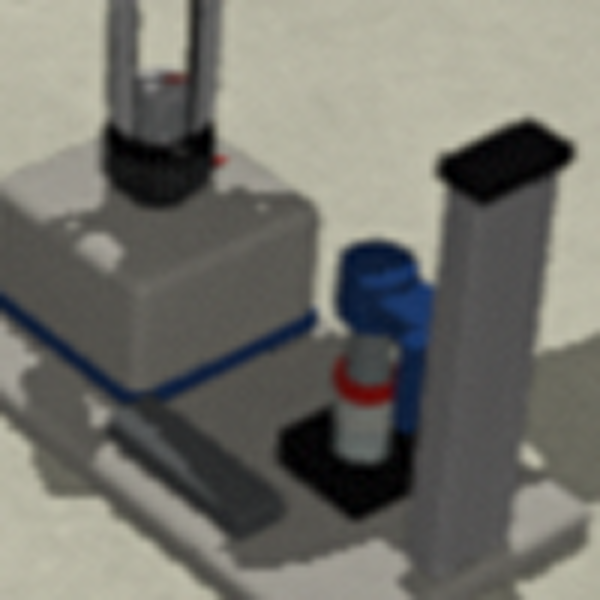

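The fine knob turned with no slip: the silver mark moved and the vial is about 3 mm higher. The baseline moment while turning is about 0.13 N m. I'll continue in even steps.

servo_tool(moves=[[[0, 0, 0], [0, 0.02, 0]], [[0, 0, 0], [0, 0.04, 0]], [[0, 0, 0], [0, 0.06, 0]]])

```text
time_s: 9.2
ee_pos: [0.4802, -0.0577, 0.2366]
ee_rot: [[-0.547, -0.0, 0.837], [-0.837, -0.0, -0.547], [0.0, -1.0, 0.0]]
ft_force: [-1.4, 0.7, 1.1]
grip_width: 0.0278
```

```bash
python3 -c "
from h import *
ft()"
```

```text
t 9.2 zang -0.5787 pos [ 0.4802 -0.0577  0.2366] F [-1.38  0.72  1.07] M [0.003 0.381 0.169] tau6 -0.012 w 0.0278
```

servo_tool(moves=[[[0, 0, 0], [0, 0.02, 0]], [[0, 0, 0], [0, 0.04, 0]], [[0, 0, 0], [0, 0.06, 0]]])

```text
time_s: 9.5
ee_pos: [0.4802, -0.0578, 0.2366]
ee_rot: [[-0.596, 0.0, 0.803], [-0.803, -0.0, -0.596], [0.0, -1.0, 0.0]]
ft_force: [-2.0, 0.6, 0.8]
grip_width: 0.0276
```

```bash
python3 -c "
from h import *
ft()"
```

```text
t 9.5 zang -0.6387 pos [ 0.4802 -0.0578  0.2366] F [-1.99  0.57  0.78] M [0.033 0.367 0.134] tau6 -0.011 w 0.0276
```

servo_tool(moves=[[[0, 0, 0], [0, 0.02, 0]], [[0, 0, 0], [0, 0.04, 0]]])

```text
time_s: 9.7
ee_pos: [0.4802, -0.0578, 0.2366]
ee_rot: [[-0.628, 0.0, 0.778], [-0.778, -0.0, -0.628], [0.0, -1.0, 0.0]]
ft_force: [-1.4, 0.1, 0.5]
grip_width: 0.027
```

```bash
python3 -c "
from h import *
ft()"
```

```text
t 9.7 zang -0.6786 pos [ 0.4802 -0.0578  0.2366] F [-1.36  0.07  0.54] M [0.058 0.366 0.143] tau6 -0.011 w 0.027
```

servo_tool(moves=[[[0, 0, 0], [0, 0.02, 0]], [[0, 0, 0], [0, 0.04, 0]]])

```text
time_s: 9.9
ee_pos: [0.4802, -0.0578, 0.2366]
ee_rot: [[-0.658, 0.0, 0.753], [-0.753, -0.0, -0.658], [0.0, -1.0, 0.0]]
ft_force: [-2.1, -0.2, -0.6]
grip_width: 0.0275
```

```bash
python3 -c "
from h import *
ft()"
```

```text
t 9.9 zang -0.7187 pos [ 0.4802 -0.0578  0.2366] F [-2.1  -0.2  -0.61] M [0.019 0.295 0.156] tau6 -0.011 w 0.0275
```

servo_tool(moves=[[[0, 0, 0], [0, 0.02, 0]], [[0, 0, 0], [0, 0.04, 0]]])

```text
time_s: 10.1
ee_pos: [0.4802, -0.0578, 0.2366]
ee_rot: [[-0.688, 0.0, 0.726], [-0.726, -0.0, -0.688], [0.0, -1.0, 0.0]]
ft_force: [-1.4, -0.4, -1.1]
grip_width: 0.0272
```

```bash
python3 -c "
from h import *
ft()"
```

```text
t 10.1 zang -0.7587 pos [ 0.4802 -0.0578  0.2366] F [-1.39 -0.36 -1.14] M [0.029 0.288 0.175] tau6 -0.011 w 0.0272
```

servo_tool(moves=[[[0, 0, 0], [0, 0.015, 0]], [[0, 0, 0], [0, 0.03, 0]]])

```text
time_s: 10.3
ee_pos: [0.4802, -0.0578, 0.2366]
ee_rot: [[-0.709, 0.0, 0.705], [-0.705, -0.0, -0.709], [0.0, -1.0, 0.0]]
ft_force: [-1.1, -0.3, -1.1]
grip_width: 0.0276
```

```bash
python3 -c "
from h import *
ft()"
```

```text
t 10.3 zang -0.7883 pos [ 0.4802 -0.0578  0.2366] F [-1.13 -0.33 -1.13] M [0.015 0.248 0.192] tau6 0.032 w 0.0276
```

servo_tool(moves=[[[0, 0, 0], [0, 0.015, 0]], [[0, 0, 0], [0, 0.03, 0]]])

```text
time_s: 10.5
ee_pos: [0.4802, -0.0578, 0.2366]
ee_rot: [[-0.73, 0.0, 0.683], [-0.683, -0.0, -0.73], [0.0, -1.0, 0.0]]
ft_force: [-0.9, 0.2, -0.1]
grip_width: 0.0274
```

```bash
python3 -c "
from h import *
ft()"
```

```text
t 10.5 zang -0.8183 pos [ 0.4802 -0.0578  0.2366] F [-0.88  0.24 -0.09] M [-0.069  0.225  0.155] tau6 0.03 w 0.0274
```

servo_tool(moves=[[[0, 0, 0], [0, 0.015, 0]], [[0, 0, 0], [0, 0.03, 0]]])

```text
time_s: 10.7
ee_pos: [0.4802, -0.0578, 0.2366]
ee_rot: [[-0.75, 0.0, 0.661], [-0.661, -0.0, -0.75], [0.0, -1.0, 0.0]]
ft_force: [-0.7, -1.3, -0.8]
grip_width: 0.0277
```

```bash
python3 -c "
from h import *
ft()"
```

```text
t 10.7 zang -0.8483 pos [ 0.4802 -0.0578  0.2366] F [-0.7  -1.26 -0.81] M [0.017 0.205 0.164] tau6 0.03 w 0.0277
```

servo_tool(moves=[[[0, 0, 0], [0, 0.015, 0]], [[0, 0, 0], [0, 0.03, 0]]])

```text
time_s: 10.9
ee_pos: [0.4802, -0.0578, 0.2366]
ee_rot: [[-0.77, 0.0, 0.639], [-0.639, -0.0, -0.77], [0.0, -1.0, 0.0]]
ft_force: [-0.2, -1.7, -1.7]
grip_width: 0.0273
```

```bash
python3 -c "
from h import *
ft();look(5)"
```

```text
t 10.9 zang -0.8782 pos [ 0.4802 -0.0578  0.2366] F [-0.22 -1.66 -1.69] M [-0.03   0.206  0.175] tau6 0.03 w 0.0273
red 341 350 225 232 z [0.0732 0.0735 0.078  0.0811 0.0823 0.0866] 39
```

View pics/s5.png

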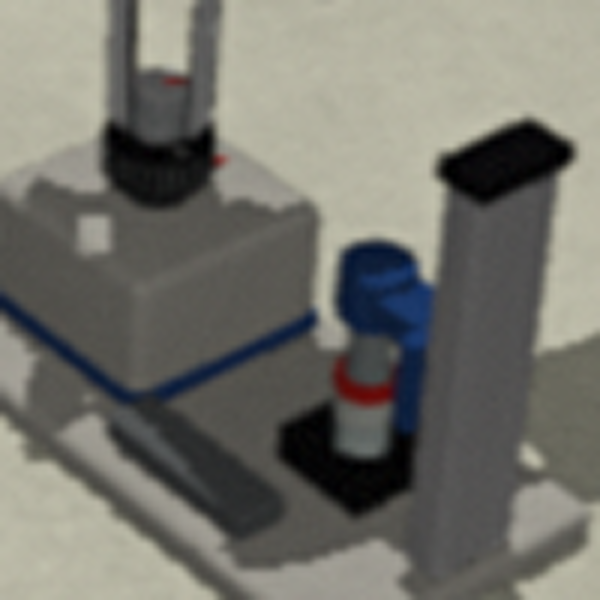

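The vial is higher again and the foot has not visibly shifted. The moment is only slightly up, so I'm near contact. I'll continue in the same steps.

servo_tool(moves=[[[0, 0, 0], [0, 0.015, 0]], [[0, 0, 0], [0, 0.03, 0]]])

```text
time_s: 11.15
ee_pos: [0.4802, -0.0578, 0.2366]
ee_rot: [[-0.788, 0.0, 0.615], [-0.615, -0.0, -0.788], [0.0, -1.0, 0.0]]
ft_force: [-0.4, -0.1, -1.7]
grip_width: 0.0274
```

```bash
python3 -c "
from h import *
ft()"
```

```text
t 11.15 zang -0.9082 pos [ 0.4802 -0.0578  0.2366] F [-0.39 -0.15 -1.72] M [-0.049  0.169  0.126] tau6 0.034 w 0.0274
```

servo_tool(moves=[[[0, 0, 0], [0, 0.015, 0]], [[0, 0, 0], [0, 0.03, 0]]])

```text
time_s: 11.35
ee_pos: [0.4802, -0.0578, 0.2366]
ee_rot: [[-0.807, 0.0, 0.591], [-0.591, -0.0, -0.807], [0.0, -1.0, 0.0]]
ft_force: [-0.6, -0.6, -1.5]
grip_width: 0.0275
```

```bash
python3 -c "
from h import *
ft()"
```

```text
t 11.35 zang -0.9382 pos [ 0.4802 -0.0578  0.2366] F [-0.55 -0.62 -1.55] M [-0.076  0.142  0.171] tau6 0.052 w 0.0275
```

servo_tool(moves=[[[0, 0, 0], [0, 0.015, 0]], [[0, 0, 0], [0, 0.03, 0]]])

```text
time_s: 11.55
ee_pos: [0.4802, -0.0578, 0.2366]
ee_rot: [[-0.824, 0.0, 0.567], [-0.567, -0.0, -0.824], [0.0, -1.0, 0.0]]
ft_force: [-0.3, 0.5, -1.5]
grip_width: 0.0273
```

```bash
python3 -c "
from h import *
ft()"
```

```text
t 11.55 zang -0.9682 pos [ 0.4802 -0.0578  0.2366] F [-0.31  0.53 -1.47] M [-0.071  0.06   0.201] tau6 0.066 w 0.0273
```

servo_tool(moves=[[[0, 0, 0], [0, 0.015, 0]], [[0, 0, 0], [0, 0.03, 0]]])

```text
time_s: 11.75
ee_pos: [0.4802, -0.0578, 0.2366]
ee_rot: [[-0.841, 0.0, 0.542], [-0.542, -0.0, -0.841], [0.0, -1.0, 0.0]]
ft_force: [-1.2, -0.7, -2.4]
grip_width: 0.0274
```

```bash
python3 -c "
from h import *
ft()"
```

```text
t 11.75 zang -0.9983 pos [ 0.4802 -0.0578  0.2366] F [-1.22 -0.66 -2.36] M [-0.104  0.053  0.221] tau6 0.079 w 0.0274
```

The joint-6 torque rises cleanly at about 0.48 N m/rad, as expected for the foot's spring, from contact at fine of about 0.755. The press now is about 6 N; 0.06 rad more should give about 10 N.

servo_tool(moves=[[[0, 0, 0], [0, 0.015, 0]], [[0, 0, 0], [0, 0.03, 0]]])

```text
time_s: 11.95
ee_pos: [0.4802, -0.0577, 0.2366]
ee_rot: [[-0.856, 0.0, 0.516], [-0.516, -0.0, -0.856], [-0.0, -1.0, 0.0]]
ft_force: [-0.2, 0.1, -2.2]
grip_width: 0.0276
```

```bash
python3 -c "
from h import *
ft()"
```

```text
t 11.95 zang -1.0282 pos [ 0.4802 -0.0577  0.2366] F [-0.22  0.08 -2.23] M [-0.161  0.039  0.234] tau6 0.093 w 0.0276
```

servo_tool(moves=[[[0, 0, 0], [0, 0.015, 0]], [[0, 0, 0], [0, 0.03, 0]]])

```text
time_s: 12.15
ee_pos: [0.4802, -0.0578, 0.2366]
ee_rot: [[-0.871, 0.0, 0.49], [-0.49, -0.0, -0.871], [-0.0, -1.0, 0.0]]
ft_force: [-0.2, -1.4, -2.1]
grip_width: 0.0275
```

```bash
python3 -c "
from h import *
ft()"
```

```text
t 12.15 zang -1.0582 pos [ 0.4802 -0.0578  0.2366] F [-0.23 -1.43 -2.14] M [-0.19   0.028  0.197] tau6 0.106 w 0.0275
```

Press is about 9.5–10 N by torque and by angle. I'll hold 0.2 s, release and lift away.

servo_tool(moves=[[[0, 0, 0], [0, 0, 0]], [[0, 0, 0], [0, 0, 0]], [[0, 0, 0], [0, 0, 0]]])

```text
time_s: 12.45
ee_pos: [0.4802, -0.0578, 0.2366]
ee_rot: [[-0.871, 0.0, 0.491], [-0.491, -0.0, -0.871], [-0.0, -1.0, 0.0]]
ft_force: [-0.1, -1.6, -2.9]
grip_width: 0.0279
```

```bash
python3 -c "
from h import *
ft()"
```

```text
t 12.45 zang -1.0571 pos [ 0.4802 -0.0578  0.2366] F [-0.14 -1.59 -2.9 ] M [-0.173 -0.012  0.155] tau6 0.145 w 0.0279
```

servo_tool(moves=[[[0, 0, 0], [0, 0, 0]], [[0, 0, 0], [0, 0, 0]], [[0, 0, 0], [0, 0, 0]], [[0, 0, 0], [0, 0, 0]], [[0, 0, 0], [0, 0, 0]]], jaw=0.08)

```text
time_s: 12.95
ee_pos: [0.4803, -0.0577, 0.2369]
ee_rot: [[-0.871, 0.0, 0.491], [-0.491, -0.0, -0.871], [-0.0, -1.0, 0.0]]
ft_force: [-0.7, 0.5, -0.0]
grip_width: 0.0642
```

servo_tool(moves=[[[0, -0.01, 0], [0, 0, 0]], [[0, -0.03, 0], [0, 0, 0]], [[0, -0.06, 0], [0, 0, 0]], [[0, -0.08, 0], [0, 0, 0]], [[0, -0.09, 0], [0, 0, 0]], [[0, -0.09, 0], [0, 0, 0]]])

```text
time_s: 13.55
ee_pos: [0.4807, -0.0578, 0.3288]
ee_rot: [[-0.871, 0.004, 0.491], [-0.491, -0.001, -0.871], [-0.003, -1.0, 0.003]]
ft_force: [-0.2, -0.1, -0.7]
grip_width: 0.0799
```

Run:
```python
from h import *
from plant import grab_frame
ft();look(6)
p,d=grab_frame("scene");q=p[140:290,240:440]
cv2.imwrite("pics/f.png",cv2.resize(q,None,fx=4,fy=4,interpolation=cv2.INTER_CUBIC)[:,:,::-1])
```

```text
t 13.55 zang -1.057 pos [ 0.4807 -0.0578  0.3288] F [-0.22 -0.14 -0.68] M [-0.057 -0.002 -0.008] tau6 -0.0 w 0.0799
red 341 350 225 231 z [0.0747 0.0755 0.0793 0.0829 0.0848 0.1163] 35
```

View pics/f.png

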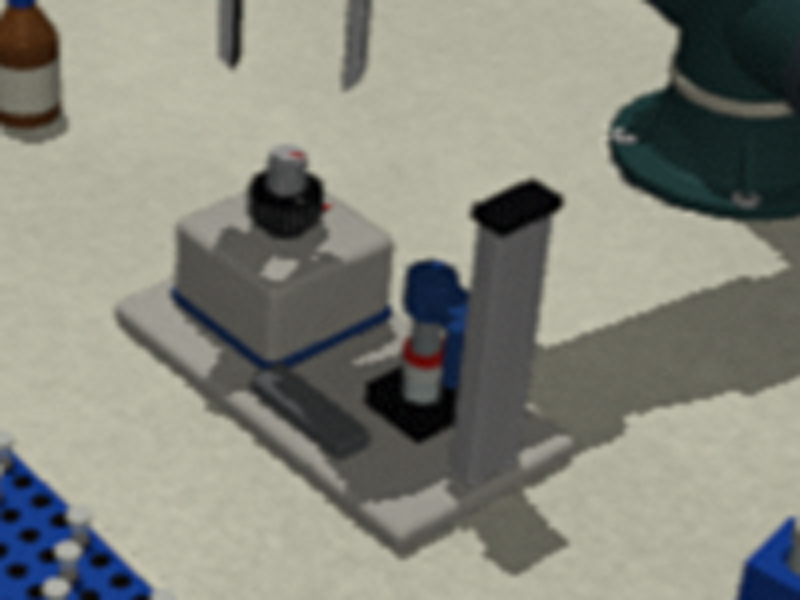

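The vial stands upright under the foot and the red foot sits about 1.5 mm higher than before contact, which fits a press of about 10 N. The gripper is clear, so I'm handing the job in.

```bash
python3 -c "
from plant import manip
manip.job_done()"
```

```text
the job is handed in; nothing more can be done
```

I lowered the foot about 40 mm with the coarse knob (about 1.35 rad in one grip), to an estimated 6 mm above the cap. I then turned the fine knob 0.91 rad clockwise. Contact came at about 0.755 rad, I released, and I handed the job in at about 13.6 s.

- **Press:** three estimates put it at about 9–10 N:
  - Joint-6 torque rose 0.075 N m, about 9.4 N.
  - The angle turned past contact gives about 10 N.
  - The wrist moment gives about 9 N, but it was noisy (about ±0.02 N m).
- **After release:** the wrist angle did not change while the fingers opened. The foot's depth reading was about 1.5 mm higher than before contact, consistent with about 10 N within its roughly 1 mm noise. The vial looked upright in the final image, and the gripper was clear, reading no load.
- **Not checked directly:** I did not re-measure the fine knob's angle after letting go, nor the positions of the bystander objects. The robot went near none of them.

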